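# Release the sprung lid of the sample centrifuge with its twin buttons

### The job

Open the lid of the bench centrifuge: press the two lid-release buttons on its front deck down together with the two fingertips and hold both down until the lid has swung up by itself and stopped fully open, then let go of both and move clear. Do not touch the lid, and leave the bottle, jar, beaker and vial standing where they are; nothing is to be picked up.

Things in the scene. Friction and masses are not known exactly. Their poses are not given: they have to be found in the camera images.
- spinner: fixed white bench centrifuge, 290 mm wide (y), x from -200 to +205 mm; origin: centre of its underside on the bench, z up. Its front (-x) faces the robot, turned up to 17 degrees. The front 125 mm is a flat grey deck 151 mm above the bench with the twin buttons in the middle, a round timer dial 16 mm tall 103 mm to the left (+y), a low rocker switch and the vial to the right. Behind it: the lid.
- lid: white lid, 262 mm deep, 272 mm wide, 22 mm thick, with a dark round window; shut, it lies flat, its top 173 mm above the bench. Origin: middle of its front edge at the underside, 65 mm behind (+x) the line of the buttons; 150 mm above the bench when shut, 342 mm when fully open at its stop. Hinged 245 mm farther back, it swings up and away from the robot (52 degrees).
- left_button (a joint): how far the left (+y) release button is in: 0 out, 0.008 m fully in. Its spring pushes back with 2 N at first, 6 N fully in. From about 5 mm on its catch is drawn clear of the lid. One catch alone holds the lid shut; with both clear a damped spring raises it in about 4 to 7 s. Let go too soon and the catches seize a safety lip after 18 mm of lift; once up, the lid stays up.
- right_button (a joint): the same for the right (-y) release button.
- left_button_top (a point): centre of the top of the left button cap, 166 mm above the bench when out; moves down with the cap. The cap is a flat grey disc 26 mm across, 12 mm proud of a fixed black collar of 42 mm diameter; the collar's top is 4 mm above the deck. The buttons are 60 mm apart, centre to centre, along the centrifuge's y.
- right_button_top (a point): the same for the right button cap.
- amber_bottle: bystander: amber bottle with a paper label, 80 mm diameter, 185 mm tall, standing on the bench beside the centrifuge; origin at the centre of its underside
- black_jar: bystander: black plastic jar, 84 mm diameter, 135 mm tall, on the bench beside the centrifuge; origin at the centre of its underside
- beaker: bystander: glass beaker, 76 mm diameter, 95 mm tall, on the bench beside the centrifuge; origin at the centre of its underside
- vial: bystander: small capped amber sample vial, 24 mm diameter, 42 mm tall, standing on the right front corner of the deck, about 80 mm from the right button; origin at the centre of its underside

How it is judged (in metres and radians):
On the way, in this order (a step that is already met when the one before it is completed fails the run):
1. both release buttons are pressed down together by the fingers (each at least 4 mm in) (value of joint each of left_button, right_button above 0.004 m and contact force between the fingers and spinner above 4 N), for 0.2 s.
2. the lid has risen fully open (front edge within 9 mm of its highest) while the fingers still hold both buttons down (all of step 1 and height (world z) of lid above 0.333 m), for 0.2 s.
At the end, for the whole second after the job is handed in: the lid stands fully open (front edge above 333 mm, of 342), both buttons are back out (within 1 mm), and the bottle, jar, beaker and vial stand upright within 15 mm of where they were (height (world z) of lid above 0.333 m and value of joint each of left_button, right_button below 0.001 m and distance of each of amber_bottle, beaker, black_jar, vial from where it was at the start of the episode below 0.015 m and angle between each of amber_bottle, beaker, black_jar, vial's own z axis and vertical below 0.2 rad); the robot touches nothing.
It fails at once if the robot pushes or lifts the lid (more than 2 N) (contact force between any of the fingers, the arm and lid above 2 N).
It fails at once if a bystander is picked up, knocked over or pushed away (15 mm) (distance of any of amber_bottle, beaker, black_jar, vial from where it was at the start of the episode above 0.015 m or angle between any of vial, amber_bottle, beaker, black_jar's own z axis and vertical above 0.6 rad).
It also fails if it takes over 45 s, if anything falls off the work surface, if the arm or the gripper's body presses on something with over 40 N, if the wrist force passes 120 N, or if a joint passes its speed limit or range.

### The arm

A 6-joint arm with a two-finger parallel gripper is mounted at the origin on the work surface. World frame = base frame: x ahead of the robot, y to its left, z up, the work surface at z = 0. Lengths are in mm, angles in rad, forces in N, time in s.
With the tool pointing down it reaches from about 325 to 750 mm from the base axis. Payload 7.6 kg.
Tool frame: the origin (TCP) lies at the very end of the fingers, on their centre line; the grasp point (between the pads) lies 19 mm behind it; x points along the fingers, z is the direction in which the jaws open and shut, and the axes are right-handed (so a half turn about x gives the same grasp; the last joint's range is limited). The gripper opens to 85 mm and grips with 20 to 120 N. Pads are 22 mm wide; open, the fingers measure 114 mm over their backs; the gripper's body (76 mm by 85 mm) begins 54 mm behind the grasp point. The pads swing forward as they close: fully open they stand 13 mm farther back than shut.
Start: joints at [-1.332, 0.052, 1.401, -0, 1.689, -0.07], TCP at [159.58, -500.18, 231.323] pointing down, gripper open.
Joint ranges: [-2.9, 2.9], [-0.91, 2.17], [0.12, 2.37], [-1.06, 4.2], [0.26, 2.73], [-2.93, 2.93]. Speed limits (rad/s): [2.57, 2.57, 3.01, 3.14, 3.14, 3.14].

### API

Orientations are given as a 3x3 rotation matrix whose columns are the frame's x, y, z axes.
In Python, from rig import env gives the robot as it stands. The module is installed in compiled form; this text tells all that it offers.
- The arm moves only by the tool send_rows, never from a script. Its argument "increments" is a list of rows, each an object of numbers: "x", "y", "z": the shift along the tool's x, y, z in cm; "rx", "ry", "rz": the turn, a rotation vector about the tool's x, y, z in rad; "fingers": the opening, from 0 (shut) to 1 (fully open). A call has 1 to 8 rows; each row shifts and turns the pose as measured when the row begins, along the tool's axes as they then stand; what a row does not reach is not made up. A row lasts 1/10 s, in which the tool goes at most 50 mm and 8.59 degrees, less where a joint would pass 70% of its speed; a pose out of reach is approached as far as the arm can. A call with a gripper value outside its range is refused whole. The fingers move at their own pace and stop on an object; "force" is the grip in N (left out, the last holds). Time passes only in rows, so rows that do not move let the fingers close. It gives the time, the measured TCP pose, the force and the opening at its end, in the units of the state.
- env.sense(): the state, without advancing time (a new reading comes with each control period).
- env.camera(name): name is "side" or "top"; returns the picture (480x640x3 uint8, red, green, blue); there is no depth.
- env.camera_params(name): a dict with "fx", "fy", "cx", "cy" (pixels), "k1" (the pictures are not rectified: a ray, as slopes to the right and down, at radius r is drawn at 1 + k1 r^2 times it, then the intrinsics apply), "view" (4x4, takes a point from world to camera coordinates). Camera axes: x right, y up, looking along -z (the intrinsics and any distortion apply to the point x, -y, -z); pixel columns grow to the right and rows downward; lengths in mm; the calibration is good to about 2 mm. A picture is of the moment at which its call begins. camera_params takes no time and is no camera call.
- env.job_done(): hands the job in, once; it reports no verdict.
The state is a dict: "time": time; "joint_positions": joint angles; "joint_vel": joint speeds; "joint_torque": joint torques, N m; "tool_pos": TCP position; "ee_rot": TCP orientation; "force": force on the tool from outside, world axes, zero at the start; "torque": the same for the moment, N m; "grip_width": finger opening in mm.
Only numpy, scipy, OpenCV 4.12 (cv2) and the standard library are available. Lean on these libraries where they do the work, as an engineer would, in place of code of your own. Each camera call takes 0.05 s, during which the arm holds its last target.

## Working session

There is one attempt and no reset: what is moved stays moved. The work goes in short steps, Python scripts to look and compute and a tool call to move; the robot and the scene stay as the last step left them, time stands still between calls to the robot, and variables do not carry over. Pictures are saved under pics/ and viewed, and the job is handed in when it is done.

Besides the shell and the picture viewer there is one more tool, called after "Request:" as name(argument=value, ...) on one line, values as JSON. send_rows: Moves the arm, as the interface text tells. Its arguments: {"type":"object","properties":{"increments":{"type":"array","items":{"type":"object","properties":{"x":{"type":"number"},"y":{"type":"number"},"z":{"type":"number"},"rx":{"type":"number"},"ry":{"type":"number"},"rz":{"type":"number"},"fingers":{"type":"number"}}}},"force":{"type":"number"}},"required":["increments"]}

```bash
mkdir -p pics
python3 - <<'E'
from rig import env
import cv2
s=env.sense(); print(s)
for n in("top","side"):
    p=env.camera_params(n); print(n,p)
    cv2.imwrite(f"pics/{n}0.png",env.camera(n)[:,:,::-1])
E
```

```text
{'time': 0.0, 'joint_positions': array([-1.33228761e+00,  5.28605850e-02,  1.40173995e+00, -4.74503935e-06,
        1.68863136e+00, -7.03255593e-02]), 'joint_vel': array([-0.00035699,  0.00014018,  0.00027809,  0.00219448,  0.00018297,
        0.00103723]), 'joint_torque': array([ 7.55075125e-04, -3.81674373e+01, -3.60180080e+01,  7.04170802e-06,
        6.30872542e-03,  3.17367926e-05]), 'tool_pos': array([ 159.50640687, -499.85358227,  230.45229032]), 'ee_rot': array([[-3.91855331e-04,  9.52688726e-01,  3.03947426e-01],
       [ 1.59172158e-03,  3.03947658e-01, -9.52687403e-01],
       [-9.99998656e-01,  1.10484038e-04, -1.63551871e-03]]), 'force': array([-0.04662624,  0.37229224, -0.48916513]), 'torque': array([ 0.04504439, -0.01421093, -0.00716761]), 'grip_width': 85.40529108033087}
top {'fx': 520.6287275917679, 'fy': 520.6287275917679, 'cx': 321.7696556541854, 'cy': 238.59518496767123, 'k1': 0.021352989156330708, 'view': array([[ 4.51010584e-03, -9.99964540e-01, -7.11177641e-03,
         3.21221651e+01],
       [ 9.99528930e-01,  4.29201310e-03,  3.03890825e-02,
        -5.51244920e+02],
       [-3.03574810e-02, -7.24548425e-03,  9.99512844e-01,
        -9.32831529e+02],
       [ 0.00000000e+00,  0.00000000e+00,  0.00000000e+00,
         1.00000000e+00]])}
side {'fx': 503.6252936197928, 'fy': 503.6252936197928, 'cx': 316.73778983100215, 'cy': 242.07079079981534, 'k1': -0.08335030737379069, 'view': array([[ 3.61215416e-01, -9.32459273e-01,  6.56718950e-03,
        -2.04841559e+02],
       [ 8.85843188e-01,  3.45339717e-01,  3.09874693e-01,
        -5.37950657e+02],
       [-2.91213442e-01, -1.06114016e-01,  9.50754725e-01,
        -8.12368177e+02],
       [ 0.00000000e+00,  0.00000000e+00,  0.00000000e+00,
         1.00000000e+00]])}
```

View pics/top0.png

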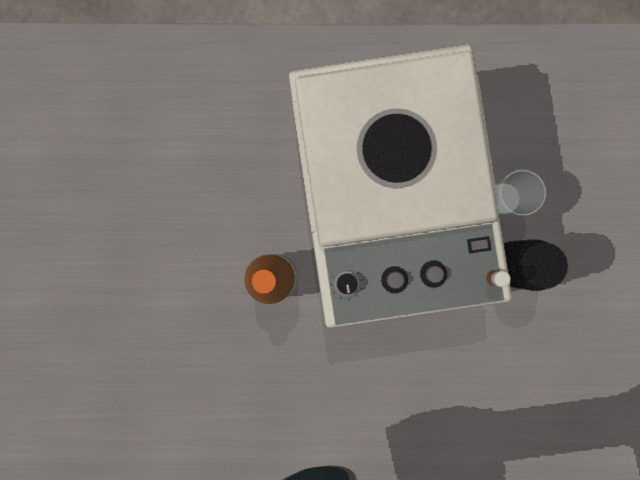

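View pics/side0.png

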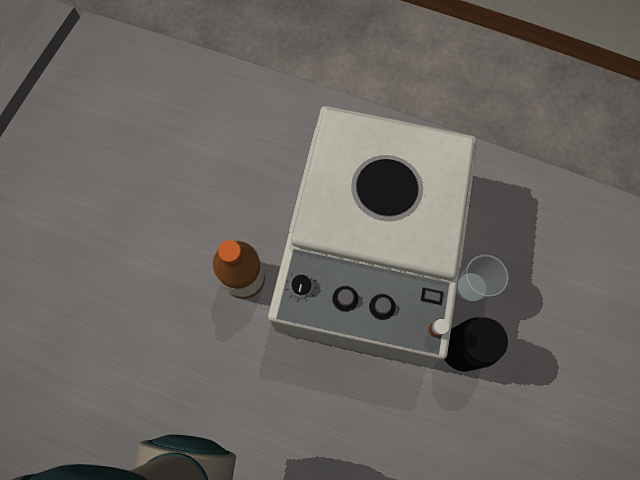

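The top view shows the buttons near (396,280) and (434,273), and the side view shows them near (346,298) and (383,307). The dial is at (346,284) and the vial at (500,279) in top. Next I segment the caps.

```bash
cat > h.py <<'E'
import numpy as np,cv2
from scipy.optimize import least_squares
from rig import env
P={n:env.camera_params(n) for n in("top","side")}
def proj(n,X):
    p=P[n];c=p["view"][:3,:3]@np.asarray(X,float)+p["view"][:3,3]
    a=np.array([c[0],-c[1]])/-c[2]; a=a*(1+p["k1"]*(a@a)); return np.array([p["fx"]*a[0]+p["cx"],p["fy"]*a[1]+p["cy"]])
def onplane(n,uv,z):
    return np.r_[least_squares(lambda q:proj(n,[q[0],q[1],z])-uv,[500,-50],x_scale=100).x,z]
def tri(uvt,uvs):
    r=least_squares(lambda X:np.r_[proj("top",X)-uvt,proj("side",X)-uvs],[500,-50,160],x_scale=100);return r.x,r.fun
E
python3 - <<'E'
from h import *
C={"top":[(396,280),(434,273)],"side":[(346,298),(383,307)]}
R={}
for n in C:
    im=cv2.imread(f"pics/{n}0.png"); g=cv2.cvtColor(im,cv2.COLOR_BGR2GRAY)
    cv2.imwrite(f"pics/{n}_z.png",cv2.resize(im[230:340,320:460] if n=="top" else im[250:350,280:420],None,fx=5,fy=5,interpolation=cv2.INTER_CUBIC))
    R[n]=[]
    for c in C[n]:
        m=(g<62).astype(np.uint8); w=np.zeros_like(m); cv2.circle(w,c,17,1,-1); m&=w
        k,h=cv2.findContours(m,cv2.RETR_CCOMP,cv2.CHAIN_APPROX_NONE)
        for cc,hh in zip(k,h[0]):
            if len(cc)>15:
                print(n,c,"hole" if hh[3]>=0 else "outer",cv2.fitEllipse(cc),cv2.contourArea(cc))
                if hh[3]>=0:R[n].append(cv2.fitEllipse(cc)[0])
for n in R:
    for uv in R[n]: print(n,uv,onplane(n,uv,166))
for a,b in zip(R["top"],R["side"]): print(tri(a,b))
E
```

```text
top (396, 280) outer ((394.4844055175781, 279.3548889160156), (25.679248809814453, 25.98825454711914), 113.3333969116211) 522.0
top (396, 280) hole ((394.9189147949219, 279.7068786621094), (17.618314743041992, 18.366060256958008), 89.65548706054688) 252.0
top (434, 273) outer ((433.35003662109375, 273.5529479980469), (25.703842163085938, 26.34962272644043), 79.8466796875) 530.0
top (434, 273) hole ((434.4734802246094, 273.9518737792969), (17.672578811645508, 18.933151245117188), 90.40245819091797) 260.0
side (346, 298) outer ((345.96856689453125, 298.6291809082031), (24.07256507873535, 29.095563888549805), 103.8184585571289) 505.5
side (346, 298) hole ((345.1995544433594, 296.5113220214844), (16.568645477294922, 16.810237884521484), 167.8993682861328) 216.0
side (383, 307) outer ((382.80126953125, 306.65093994140625), (24.2762508392334, 28.591726303100586), 106.48070526123047) 518.0
side (383, 307) hole ((382.7484130859375, 304.7090148925781), (16.766826629638672, 16.796245574951172), 87.33953857421875) 218.5
top (394.9189147949219, 279.7068786621094) [485.11288104 -76.55618241 166.        ]
top (434.4734802246094, 273.9518737792969) [ 494.03965583 -135.70207808  166.        ]
side (345.1995544433594, 296.5113220214844) [483.78806331 -78.86114686 166.        ]
side (382.7484130859375, 304.7090148925781) [ 492.73508923 -138.05273607  166.        ]
(array([485.07550926, -78.12508043, 158.46387649]), array([ 0.37428152, -0.21151071, -0.4440895 ,  0.07377603]))
(array([ 494.09831545, -137.87374747,  158.40308222]), array([ 0.38861242, -0.21965054, -0.46135538,  0.08485568]))
```

```bash
ls pics
```

```text
side0.png
side_z.png
top0.png
top_z.png
```

Request:
send_rows(increments=[{"x":-3,"fingers":0.535},{"y":4,"z":-2.5,"x":-0.3,"fingers":0.535},{"y":4,"z":-2.5,"fingers":0.535},{"y":4,"z":-2.5,"fingers":0.535},{"y":4,"z":-2.5,"fingers":0.535},{"y":4,"z":-2.5,"fingers":0.535},{"y":4,"z":-2.5,"fingers":0.535},{"y":4,"z":-2.5,"fingers":0.535}])

```text
$.increments[0]: bad value
```

Request:
send_rows(increments=[{"x":-3.0,"y":0.0,"z":0.0,"rx":0.0,"ry":0.0,"rz":0.0,"fingers":0.54}], force=40)

```text
time: 0.2
tool_pos: [159.1, -498.3, 256.1]
ee_rot: [[-0.003, 0.953, 0.304], [0.01, 0.304, -0.953], [-1.0, 0.001, -0.011]]
force: [0.2, -0.1, -0.5]
grip_width: 73.8
```

Request:
send_rows(increments=[{"x":0.0,"y":4.0,"z":-2.5,"rx":0.0,"ry":0.0,"rz":0.0,"fingers":0.54},{"x":0.0,"y":4.0,"z":-2.5,"rx":0.0,"ry":0.0,"rz":0.0,"fingers":0.54},{"x":0.0,"y":4.0,"z":-2.5,"rx":0.0,"ry":0.0,"rz":0.0,"fingers":0.54},{"x":0.0,"y":4.0,"z":-2.5,"rx":0.0,"ry":0.0,"rz":0.0,"fingers":0.54},{"x":0.0,"y":4.0,"z":-2.5,"rx":0.0,"ry":0.0,"rz":0.0,"fingers":0.54},{"x":0.0,"y":4.0,"z":-2.5,"rx":0.0,"ry":0.0,"rz":0.0,"fingers":0.54},{"x":0.0,"y":4.0,"z":-2.5,"rx":0.0,"ry":0.0,"rz":0.0,"fingers":0.54},{"x":0.0,"y":4.0,"z":-2.5,"rx":0.0,"ry":0.0,"rz":0.0,"fingers":0.54}])

```text
time: 1.0
tool_pos: [408.3, -204.5, 258.3]
ee_rot: [[-0.003, 0.956, 0.293], [0.008, 0.293, -0.956], [-1.0, -0.001, -0.008]]
force: [0.1, -0.2, 0.3]
grip_width: 45.9
```

Request:
send_rows(increments=[{"x":0.0,"y":4.0,"z":-2.6,"rx":0.0,"ry":0.0,"rz":0.0,"fingers":0.54},{"x":0.0,"y":4.0,"z":-2.6,"rx":0.0,"ry":0.0,"rz":0.0,"fingers":0.54},{"x":0.0,"y":2.6,"z":-1.7,"rx":0.0,"ry":0.0,"rz":0.0,"fingers":0.54},{"x":1.0,"y":0.0,"z":0.0,"rx":0.1,"ry":0.0,"rz":0.0,"fingers":0.54},{"x":1.0,"y":0.0,"z":0.0,"rx":0.05,"ry":0.0,"rz":0.0,"fingers":0.54},{"x":0.0,"y":0.0,"z":0.0,"rx":0.0,"ry":0.0,"rz":0.0,"fingers":0.54}])

```text
time: 1.6
tool_pos: [494.0, -96.0, 235.4]
ee_rot: [[-0.007, 0.988, 0.152], [0.01, 0.152, -0.988], [-1.0, -0.006, -0.011]]
force: [-0.6, -0.2, -0.7]
grip_width: 46.5
```

```bash
cat > st.py <<'E'
from h import *
import sys
s=env.sense();R=s["ee_rot"];d=np.array([489,-107.3,0])-s["tool_pos"];z=R[:,2]
print(s["time"],s["tool_pos"].round(1),R.round(3).tolist(),s["force"].round(1),s["grip_width"])
print("tool-frame err mm",(R.T@[d[0],d[1],0]).round(1),"rx",np.arctan2(z[1],z[0])-np.arctan2(-.989,.149))
if len(sys.argv)>1:
    for n in("top","side"): cv2.imwrite(f"pics/{n}{sys.argv[1]}.png",env.camera(n)[:,:,::-1])
E
python3 st.py 1
```

```text
1.6 [494.  -96.  235.4] [[-0.007, 0.988, 0.152], [0.01, 0.152, -0.988], [-1.0, -0.006, -0.011]] [-0.6 -0.2 -0.7] 46.49389109963338
tool-frame err mm [-0.1 -6.7 10.4] rx 0.002618521868833712
```

Request:
send_rows(increments=[{"x":1.0,"y":-0.65,"z":1.0,"rx":0.0,"ry":-0.01,"rz":0.006,"fingers":0.54},{"x":1.0,"y":0.0,"z":0.0,"rx":0.0,"ry":0.0,"rz":0.0,"fingers":0.54},{"x":0.0,"y":0.0,"z":0.0,"rx":0.0,"ry":0.0,"rz":0.0,"fingers":0.54}])

```text
time: 2.0
tool_pos: [489.6, -108.4, 218.1]
ee_rot: [[0.006, 0.988, 0.154], [-0.0, 0.154, -0.988], [-1.0, 0.005, 0.001]]
force: [0.6, 0.1, 0.3]
grip_width: 45.9
```

```bash
python3 st.py 2
```

```text
2.0 [ 489.6 -108.4  218.1] [[0.006, 0.988, 0.154], [-0.0, 0.154, -0.988], [-1.0, 0.005, 0.001]] [0.6 0.1 0.3] 45.907193690747896
tool-frame err mm [-0.  -0.4 -1.2] rx 0.004991897239150944
```

View pics/side2.png

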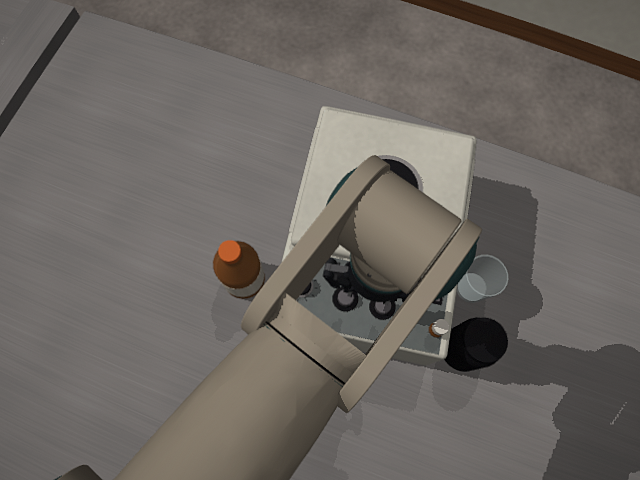

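View pics/top2.png

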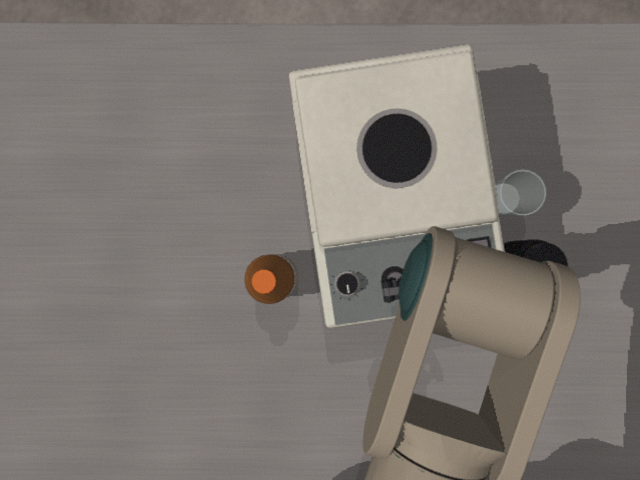

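The fingers sit over the buttons in both views. In top, the left fingertip is at about (392,283). The lid and bystanders are untouched. I descend and watch the force.

Request:
send_rows(increments=[{"x":1.5,"y":-0.05,"z":-0.12,"rx":0.0,"ry":0.0,"rz":-0.005,"fingers":0.54},{"x":1.5,"y":0.0,"z":0.0,"rx":0.0,"ry":0.0,"rz":0.0,"fingers":0.54},{"x":1.2,"y":0.0,"z":0.0,"rx":0.0,"ry":0.0,"rz":0.0,"fingers":0.54},{"x":0.0,"y":0.0,"z":0.0,"rx":0.0,"ry":0.0,"rz":0.0,"fingers":0.54}])

```text
time: 2.5
tool_pos: [490.2, -106.8, 175.2]
ee_rot: [[0.003, 0.988, 0.155], [-0.002, 0.155, -0.988], [-1.0, 0.003, 0.002]]
force: [-0.2, 0.5, 0.6]
grip_width: 46.4
```

```bash
python3 st.py 3
```

```text
2.5 [ 490.2 -106.8  175.2] [[0.003, 0.988, 0.155], [-0.002, 0.155, -0.988], [-1.0, 0.003, 0.002]] [-0.2  0.5  0.6] 46.37577862369971
tool-frame err mm [-0.  -1.2  0.3] rx 0.006125170013574488
```

View pics/side3.png

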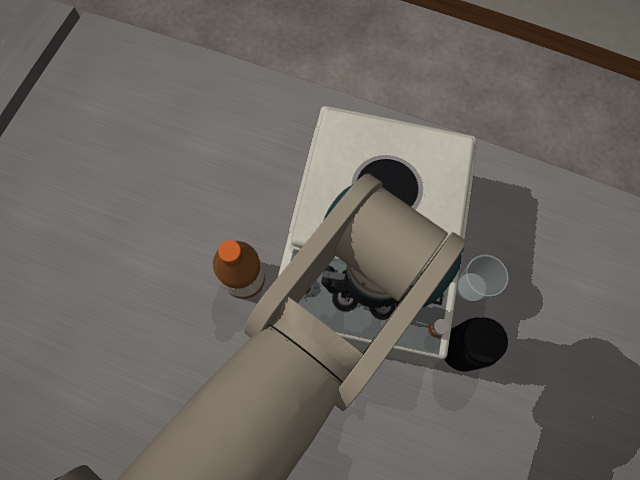

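The fingertips are just above the collars at (345,298) and (382,308). I press in small steps.

Request:
send_rows(increments=[{"x":0.4,"y":-0.1,"z":0.0,"rx":0.0,"ry":0.0,"rz":0.0,"fingers":0.54},{"x":0.4,"y":0.0,"z":0.0,"rx":0.0,"ry":0.0,"rz":0.0,"fingers":0.54},{"x":0.0,"y":0.0,"z":0.0,"rx":0.0,"ry":0.0,"rz":0.0,"fingers":0.54}])

```text
time: 2.9
tool_pos: [490.6, -107.4, 170.2]
ee_rot: [[0.009, 0.988, 0.155], [-0.004, 0.155, -0.988], [-1.0, 0.008, 0.005]]
force: [-0.0, 0.1, 0.1]
grip_width: 46.5
```

```bash
python3 st.py
```

```text
2.9 [ 490.6 -107.4  170.2] [[0.009, 0.988, 0.155], [-0.004, 0.155, -0.988], [-1.0, 0.008, 0.005]] [-0.   0.1  0.1] 46.47861660321183
tool-frame err mm [-0.  -1.6 -0.4] rx 0.0060941635585543
```

Request:
send_rows(increments=[{"x":0.4,"y":-0.15,"z":-0.04,"rx":0.0,"ry":0.005,"rz":-0.008,"fingers":0.54},{"x":0.4,"y":0.0,"z":0.0,"rx":0.0,"ry":0.0,"rz":0.0,"fingers":0.54},{"x":0.2,"y":0.0,"z":0.0,"rx":0.0,"ry":0.0,"rz":0.0,"fingers":0.54}])

```text
time: 3.2
tool_pos: [489.4, -107.4, 161.3]
ee_rot: [[0.001, 0.988, 0.155], [-0.0, 0.155, -0.988], [-1.0, 0.001, 0.0]]
force: [-3.7, 2.0, 7.2]
grip_width: 46.0
```

```bash
python3 st.py
```

```text
3.2 [ 489.4 -107.4  161.3] [[0.001, 0.988, 0.155], [-0.0, 0.155, -0.988], [-1.0, 0.001, 0.0]] [-3.7  2.   7.2] 45.957354691101564
tool-frame err mm [-0.  -0.4 -0.1] rx 0.006096560788785066
```

Contact: about 3.6 N per button, so roughly 3 mm in. I press about 3.5 mm more.

Request:
send_rows(increments=[{"x":0.25,"y":0.0,"z":0.0,"rx":0.0,"ry":0.0,"rz":0.0,"fingers":0.54},{"x":0.2,"y":0.0,"z":0.0,"rx":0.0,"ry":0.0,"rz":0.0,"fingers":0.54}])

```text
time: 3.4
tool_pos: [489.4, -107.4, 159.1]
ee_rot: [[0.002, 0.988, 0.155], [-0.001, 0.155, -0.988], [-1.0, 0.002, 0.001]]
force: [-5.5, 1.2, 10.9]
grip_width: 46.0
```

```bash
python3 st.py
```

```text
3.4 [ 489.4 -107.4  159.1] [[0.002, 0.988, 0.155], [-0.001, 0.155, -0.988], [-1.0, 0.002, 0.001]] [-5.5  1.2 10.9] 46.00969103912928
tool-frame err mm [-0.  -0.4 -0.2] rx 0.006123890206062299
```

Request:
send_rows(increments=[{"x":0.25,"y":0.0,"z":0.0,"rx":0.0,"ry":0.0,"rz":0.0,"fingers":0.54},{"x":0.15,"y":0.0,"z":0.0,"rx":0.0,"ry":0.0,"rz":0.0,"fingers":0.54},{"x":0.1,"y":0.0,"z":0.0,"rx":0.0,"ry":0.0,"rz":0.0,"fingers":0.54}])

```text
time: 3.7
tool_pos: [489.4, -107.4, 157.9]
ee_rot: [[0.004, 0.988, 0.155], [-0.001, 0.155, -0.988], [-1.0, 0.004, 0.002]]
force: [-5.3, 2.0, 8.1]
grip_width: 46.1
```

```bash
python3 st.py 4
```

```text
3.7 [ 489.4 -107.4  157.9] [[0.004, 0.988, 0.155], [-0.001, 0.155, -0.988], [-1.0, 0.004, 0.002]] [-5.3  2.   8.1] 46.10764601553112
tool-frame err mm [-0.  -0.4 -0.1] rx 0.006232322566779969
```

View pics/top4.png

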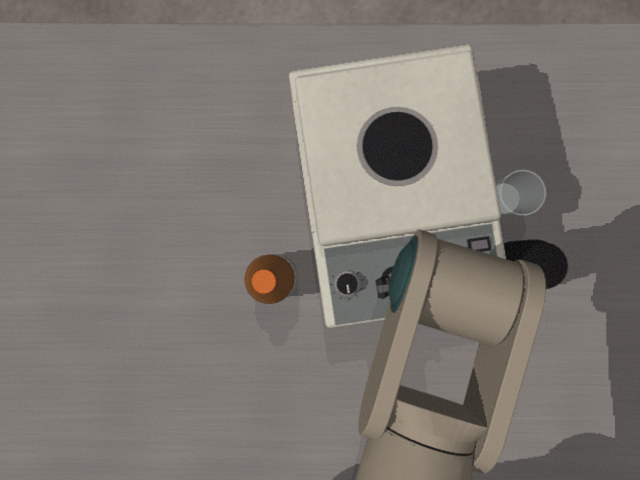

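The lid's front edge has begun to lift: its right corner moved to about (500,218). I keep holding.

Request:
send_rows(increments=[{"x":0.1,"y":0.0,"z":0.0,"rx":0.0,"ry":0.0,"rz":0.0,"fingers":0.54},{"x":0.1,"y":0.0,"z":0.0,"rx":0.0,"ry":0.0,"rz":0.0,"fingers":0.54},{"x":0.1,"y":0.0,"z":0.0,"rx":0.0,"ry":0.0,"rz":0.0,"fingers":0.54},{"x":0.1,"y":0.0,"z":0.0,"rx":0.0,"ry":0.0,"rz":0.0,"fingers":0.54}])

```text
time: 4.2
tool_pos: [489.4, -107.4, 159.0]
ee_rot: [[0.007, 0.988, 0.155], [-0.002, 0.155, -0.988], [-1.0, 0.006, 0.003]]
force: [-4.8, 1.3, 8.3]
grip_width: 46.2
```

```bash
python3 st.py 5
```

```text
4.2 [ 489.4 -107.4  159. ] [[0.007, 0.988, 0.155], [-0.002, 0.155, -0.988], [-1.0, 0.006, 0.003]] [-4.8  1.3  8.3] 46.160163936485525
tool-frame err mm [-0.  -0.4 -0.1] rx 0.006312288335937222
```

View pics/top5.png

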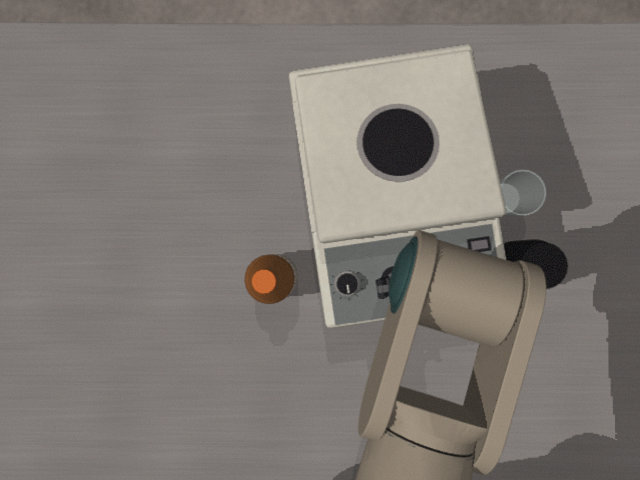

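The lid is rising. The tool crept up 1 mm, so I press slightly harder.

Request:
send_rows(increments=[{"x":0.3,"y":0.0,"z":0.0,"rx":0.0,"ry":0.002,"rz":-0.004,"fingers":0.54},{"x":0.2,"y":0.0,"z":0.0,"rx":0.0,"ry":0.0,"rz":-0.002,"fingers":0.54},{"x":0.2,"y":0.0,"z":0.0,"rx":0.0,"ry":0.0,"rz":-0.001,"fingers":0.54}])

```text
time: 4.6
tool_pos: [489.4, -107.4, 156.4]
ee_rot: [[0.001, 0.988, 0.155], [-0.002, 0.155, -0.988], [-1.0, 0.001, 0.002]]
force: [-6.9, 2.1, 9.9]
grip_width: 45.8
```

```bash
python3 st.py
```

```text
4.6 [ 489.4 -107.4  156.4] [[0.001, 0.988, 0.155], [-0.002, 0.155, -0.988], [-1.0, 0.001, 0.002]] [-6.9  2.1  9.9] 45.84825357932549
tool-frame err mm [-0.  -0.4 -0.2] rx 0.0062607320275953615
```

Request:
send_rows(increments=[{"x":0.15,"y":0.0,"z":0.0,"rx":0.0,"ry":0.001,"rz":-0.001,"fingers":0.54},{"x":0.15,"y":0.0,"z":0.0,"rx":0.0,"ry":0.0,"rz":-0.001,"fingers":0.54},{"x":0.15,"y":0.0,"z":0.0,"rx":0.0,"ry":0.0,"rz":-0.001,"fingers":0.54},{"x":0.15,"y":0.0,"z":0.0,"rx":0.0,"ry":0.0,"rz":-0.001,"fingers":0.54},{"x":0.15,"y":0.0,"z":0.0,"rx":0.0,"ry":0.0,"rz":-0.001,"fingers":0.54},{"x":0.15,"y":0.0,"z":0.0,"rx":0.0,"ry":0.0,"rz":-0.001,"fingers":0.54}])

```text
time: 5.2
tool_pos: [489.4, -107.4, 156.9]
ee_rot: [[-0.001, 0.988, 0.155], [-0.003, 0.155, -0.988], [-1.0, -0.001, 0.003]]
force: [-5.5, 1.4, 10.4]
grip_width: 46.0
```

```bash
python3 st.py 6
```

```text
5.2 [ 489.4 -107.4  156.9] [[-0.001, 0.988, 0.155], [-0.003, 0.155, -0.988], [-1.0, -0.001, 0.003]] [-5.5  1.4 10.4] 45.96086860782991
tool-frame err mm [ 0.  -0.4 -0.1] rx 0.00638672881179958
```

View pics/side6.png

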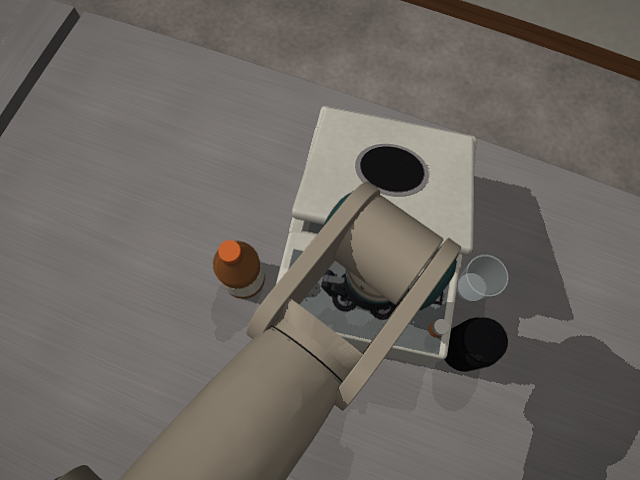

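Stable at 5 N per button. The side view shows the lid partly up, with its front-left corner at (296,216). I keep holding.

Request:
send_rows(increments=[{"x":0.15,"y":0.0,"z":0.0,"rx":0.0,"ry":0.002,"rz":0.0,"fingers":0.54},{"x":0.15,"y":0.0,"z":0.0,"rx":0.0,"ry":0.0,"rz":0.0,"fingers":0.54},{"x":0.15,"y":0.0,"z":0.0,"rx":0.0,"ry":0.0,"rz":-0.001,"fingers":0.54},{"x":0.15,"y":0.0,"z":0.0,"rx":0.0,"ry":0.0,"rz":-0.001,"fingers":0.54},{"x":0.15,"y":0.0,"z":0.0,"rx":0.0,"ry":0.0,"rz":-0.001,"fingers":0.54},{"x":0.15,"y":0.0,"z":0.0,"rx":0.0,"ry":0.0,"rz":-0.001,"fingers":0.54},{"x":0.15,"y":0.0,"z":0.0,"rx":0.0,"ry":0.0,"rz":-0.001,"fingers":0.54},{"x":0.15,"y":0.0,"z":0.0,"rx":0.0,"ry":0.0,"rz":-0.001,"fingers":0.54}])

```text
time: 6.1
tool_pos: [489.4, -107.4, 157.1]
ee_rot: [[-0.001, 0.988, 0.155], [-0.005, 0.155, -0.988], [-1.0, -0.002, 0.004]]
force: [-5.9, 2.2, 9.4]
grip_width: 46.1
```

Request:
send_rows(increments=[{"x":0.15,"y":0.0,"z":0.0,"rx":0.0,"ry":0.001,"rz":0.0,"fingers":0.54},{"x":0.15,"y":0.0,"z":0.0,"rx":0.0,"ry":0.0,"rz":-0.001,"fingers":0.54},{"x":0.15,"y":0.0,"z":0.0,"rx":0.0,"ry":0.0,"rz":-0.001,"fingers":0.54},{"x":0.15,"y":0.0,"z":0.0,"rx":0.0,"ry":0.0,"rz":-0.001,"fingers":0.54},{"x":0.15,"y":0.0,"z":0.0,"rx":0.0,"ry":0.0,"rz":-0.001,"fingers":0.54},{"x":0.15,"y":0.0,"z":0.0,"rx":0.0,"ry":0.0,"rz":-0.001,"fingers":0.54}])

```text
time: 6.7
tool_pos: [489.4, -107.4, 157.2]
ee_rot: [[-0.002, 0.988, 0.155], [-0.006, 0.155, -0.988], [-1.0, -0.003, 0.005]]
force: [-6.2, 1.0, 10.6]
grip_width: 46.0
```

```bash
python3 st.py 7
```

```text
6.7 [ 489.4 -107.4  157.2] [[-0.002, 0.988, 0.155], [-0.006, 0.155, -0.988], [-1.0, -0.003, 0.005]] [-6.2  1.  10.6] 46.01420483708958
tool-frame err mm [ 0.  -0.4 -0.2] rx 0.0063639572104279285
```

View pics/side7.png

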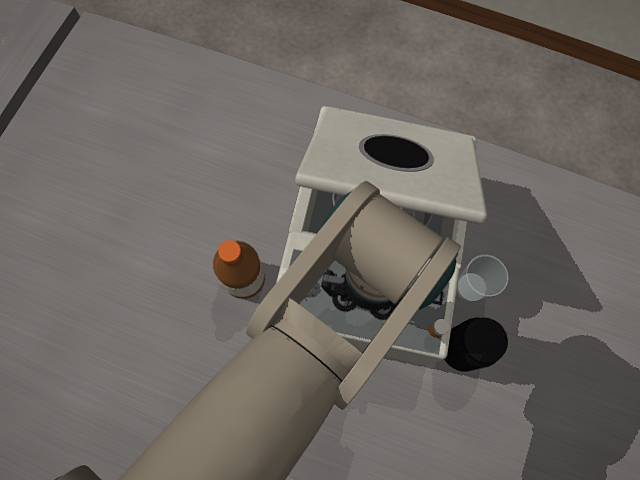

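The lid is at about half lift, with its front edge at (297,182)–(484,218) in side. I keep holding and compute where the front corners should appear when fully open.

Request:
send_rows(increments=[{"x":0.17,"y":0.0,"z":0.0,"rx":0.0,"ry":0.004,"rz":0.002,"fingers":0.54},{"x":0.17,"y":0.0,"z":0.0,"rx":0.0,"ry":0.002,"rz":0.0,"fingers":0.54},{"x":0.17,"y":0.0,"z":0.0,"rx":0.0,"ry":0.001,"rz":0.0,"fingers":0.54},{"x":0.17,"y":0.0,"z":0.0,"rx":0.0,"ry":0.001,"rz":0.0,"fingers":0.54},{"x":0.17,"y":0.0,"z":0.0,"rx":0.0,"ry":0.001,"rz":0.0,"fingers":0.54},{"x":0.17,"y":0.0,"z":0.0,"rx":0.0,"ry":0.001,"rz":0.0,"fingers":0.54},{"x":0.17,"y":0.0,"z":0.0,"rx":0.0,"ry":0.001,"rz":0.0,"fingers":0.54},{"x":0.17,"y":0.0,"z":0.0,"rx":0.0,"ry":0.001,"rz":0.0,"fingers":0.54}])

```text
time: 7.6
tool_pos: [489.4, -107.4, 156.3]
ee_rot: [[0.004, 0.988, 0.155], [0.005, 0.155, -0.988], [-1.0, 0.005, -0.004]]
force: [-5.9, 1.3, 10.6]
grip_width: 46.2
```

Request:
send_rows(increments=[{"x":0.17,"y":0.0,"z":0.0,"rx":0.0,"ry":0.001,"rz":0.0,"fingers":0.54},{"x":0.17,"y":0.0,"z":0.0,"rx":0.0,"ry":0.001,"rz":0.0,"fingers":0.54},{"x":0.17,"y":0.0,"z":0.0,"rx":0.0,"ry":0.001,"rz":0.0,"fingers":0.54},{"x":0.17,"y":0.0,"z":0.0,"rx":0.0,"ry":0.001,"rz":0.0,"fingers":0.54},{"x":0.17,"y":0.0,"z":0.0,"rx":0.0,"ry":0.001,"rz":0.0,"fingers":0.54},{"x":0.17,"y":0.0,"z":0.0,"rx":0.0,"ry":0.001,"rz":0.0,"fingers":0.54},{"x":0.17,"y":0.0,"z":0.0,"rx":0.0,"ry":0.001,"rz":0.0,"fingers":0.54},{"x":0.17,"y":0.0,"z":0.0,"rx":0.0,"ry":0.001,"rz":0.0,"fingers":0.54}])

```text
time: 8.4
tool_pos: [489.5, -107.4, 156.1]
ee_rot: [[0.009, 0.988, 0.156], [0.01, 0.155, -0.988], [-1.0, 0.01, -0.009]]
force: [-6.2, 1.0, 11.4]
grip_width: 46.1
```

```bash
python3 st.py 8
python3 - <<'E'
from h import *
M=np.array([489,-107.3,0]);ex=np.array([.989,.149,0]);ey=np.array([-.149,.989,0]);ez=np.array([0,0,1])
for deg in(0,35,45,49,52):
    t=np.radians(deg)
    f=ex*np.cos(t)+ez*np.sin(t)*-1  # lid fwd dir from front edge to hinge
    H=M+ex*310+ez*150
    up=ex*np.sin(t)+ez*np.cos(t)
    F=H-245*f
    print(deg,F.round(0)[2],[(n,k,s,proj(n,F+ey*s*136+up*k).round(0).tolist()) for n in("side","top") for k in(0,22) for s in(1,-1)])
E
```

```text
8.4 [ 489.5 -107.4  156.1] [[0.009, 0.988, 0.156], [0.01, 0.155, -0.988], [-1.0, 0.01, -0.009]] [-6.2  1.  11.4] 46.101499511573344
tool-frame err mm [-0.  -0.4 -0.1] rx 0.006678321204497628
0 150.0 [('side', 0, 1, [289.0, 246.0]), ('side', 0, -1, [452.0, 281.0]), ('side', 22, 1, [288.0, 242.0]), ('side', 22, -1, [456.0, 278.0]), ('top', 0, 1, [320.0, 248.0]), ('top', 0, -1, [495.0, 222.0]), ('top', 22, 1, [319.0, 247.0]), ('top', 22, -1, [500.0, 221.0])]
35 291.0 [('side', 0, 1, [292.0, 187.0]), ('side', 0, -1, [483.0, 227.0]), ('side', 22, 1, [293.0, 173.0]), ('side', 22, -1, [488.0, 214.0]), ('top', 0, 1, [313.0, 212.0]), ('top', 0, -1, [526.0, 180.0]), ('top', 22, 1, [311.0, 200.0]), ('top', 22, -1, [531.0, 168.0])]
45 323.0 [('side', 0, 1, [296.0, 159.0]), ('side', 0, -1, [493.0, 200.0]), ('side', 22, 1, [298.0, 143.0]), ('side', 22, -1, [498.0, 185.0]), ('top', 0, 1, [309.0, 187.0]), ('top', 0, -1, [533.0, 154.0]), ('top', 22, 1, [307.0, 172.0]), ('top', 22, -1, [537.0, 138.0])]
49 335.0 [('side', 0, 1, [297.0, 147.0]), ('side', 0, -1, [497.0, 188.0]), ('side', 22, 1, [300.0, 131.0]), ('side', 22, -1, [502.0, 172.0]), ('top', 0, 1, [307.0, 175.0]), ('top', 0, -1, [536.0, 141.0]), ('top', 22, 1, [305.0, 159.0]), ('top', 22, -1, [539.0, 124.0])]
52 343.0 [('side', 0, 1, [299.0, 137.0]), ('side', 0, -1, [500.0, 179.0]), ('side', 22, 1, [302.0, 121.0]), ('side', 22, -1, [504.0, 163.0]), ('top', 0, 1, [306.0, 166.0]), ('top', 0, -1, [537.0, 132.0]), ('top', 22, 1, [303.0, 149.0]), ('top', 22, -1, [540.0, 114.0])]
```

View pics/side8.png

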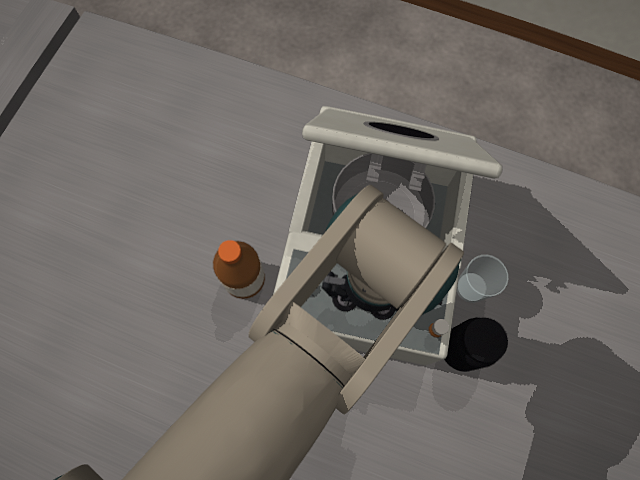

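The lid's front edge runs (305,137)–(499,176), against a prediction of (299,137)–(500,179) at 52°. It is essentially open. I hold more than 1 s longer to be sure, with the tilt taken out gently.

Request:
send_rows(increments=[{"x":0.15,"y":0.0,"z":0.0,"rx":0.0,"ry":-0.004,"rz":-0.004,"fingers":0.54},{"x":0.15,"y":0.0,"z":0.0,"rx":0.0,"ry":-0.003,"rz":-0.003,"fingers":0.54},{"x":0.15,"y":0.0,"z":0.0,"rx":0.0,"ry":0.0,"rz":0.0,"fingers":0.54},{"x":0.15,"y":0.0,"z":0.0,"rx":0.0,"ry":0.0,"rz":0.0,"fingers":0.54},{"x":0.15,"y":0.0,"z":0.0,"rx":0.0,"ry":0.0,"rz":0.0,"fingers":0.54},{"x":0.15,"y":0.0,"z":0.0,"rx":0.0,"ry":0.0,"rz":0.0,"fingers":0.54},{"x":0.15,"y":0.0,"z":0.0,"rx":0.0,"ry":0.0,"rz":0.0,"fingers":0.54},{"x":0.15,"y":0.0,"z":0.0,"rx":0.0,"ry":0.0,"rz":0.0,"fingers":0.54}])

```text
time: 9.3
tool_pos: [489.4, -107.4, 156.9]
ee_rot: [[0.008, 0.988, 0.155], [-0.0, 0.155, -0.988], [-1.0, 0.008, 0.002]]
force: [-5.0, 1.3, 9.8]
grip_width: 46.2
```

Request:
send_rows(increments=[{"x":0.17,"y":0.0,"z":0.0,"rx":0.0,"ry":0.0,"rz":0.0,"fingers":0.54},{"x":0.17,"y":0.0,"z":0.0,"rx":0.0,"ry":0.0,"rz":0.0,"fingers":0.54},{"x":0.17,"y":0.0,"z":0.0,"rx":0.0,"ry":0.0,"rz":0.0,"fingers":0.54},{"x":0.17,"y":0.0,"z":0.0,"rx":0.0,"ry":0.0,"rz":0.0,"fingers":0.54},{"x":0.17,"y":0.0,"z":0.0,"rx":0.0,"ry":0.0,"rz":0.0,"fingers":0.54},{"x":0.17,"y":0.0,"z":0.0,"rx":0.0,"ry":0.0,"rz":0.0,"fingers":0.54}])

```text
time: 9.9
tool_pos: [489.5, -107.4, 156.3]
ee_rot: [[0.013, 0.988, 0.155], [-0.002, 0.155, -0.988], [-1.0, 0.012, 0.004]]
force: [-6.7, 1.7, 10.1]
grip_width: 46.2
```

```bash
python3 st.py 9; python3 -c "
import cv2,numpy as np
a=cv2.imread('pics/side8.png');b=cv2.imread('pics/side9.png');d=cv2.absdiff(a,b).max(2);print((d[80:200,280:520]>40).sum(), np.argwhere(d[80:200,280:520]>40)[:5])"
```

```text
9.9 [ 489.5 -107.4  156.3] [[0.013, 0.988, 0.155], [-0.002, 0.155, -0.988], [-1.0, 0.012, 0.004]] [-6.7  1.7 10.1] 46.15364894526572
tool-frame err mm [-0.  -0.5 -0.2] rx 0.006548807722940975
96 [[ 44  89]
 [ 46  93]
 [ 47  96]
 [ 48  99]
 [ 49 102]]
```

View pics/side9.png

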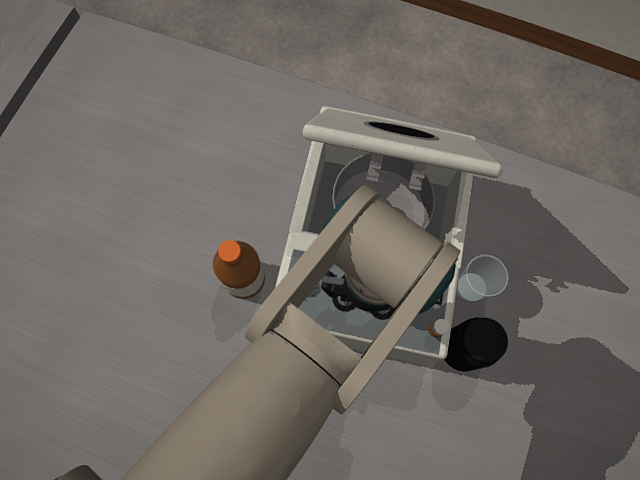

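The lid has barely moved since the last picture. To cover step 2 with margin, I press both buttons nearly to their stops for about half a second, then check again.

Request:
send_rows(increments=[{"x":0.3,"y":0.0,"z":0.0,"rx":0.0,"ry":0.002,"rz":-0.005,"fingers":0.54},{"x":0.3,"y":0.0,"z":0.0,"rx":0.0,"ry":0.001,"rz":-0.003,"fingers":0.54},{"x":0.25,"y":0.0,"z":0.0,"rx":0.0,"ry":0.0,"rz":0.0,"fingers":0.54},{"x":0.25,"y":0.0,"z":0.0,"rx":0.0,"ry":0.0,"rz":0.0,"fingers":0.54},{"x":0.25,"y":0.0,"z":0.0,"rx":0.0,"ry":0.0,"rz":0.0,"fingers":0.54},{"x":0.2,"y":0.0,"z":0.0,"rx":0.0,"ry":0.0,"rz":0.0,"fingers":0.54}])

```text
time: 10.6
tool_pos: [489.5, -107.4, 155.7]
ee_rot: [[0.01, 0.988, 0.156], [-0.003, 0.156, -0.988], [-1.0, 0.01, 0.004]]
force: [-7.0, 0.2, 11.3]
grip_width: 46.2
```

```bash
python3 st.py 10; python3 -c "
import cv2,numpy as np
a=cv2.imread('pics/side9.png');b=cv2.imread('pics/side10.png');d=cv2.absdiff(a,b).max(2);print((d[80:180,280:520]>40).sum())"
```

```text
10.6 [ 489.5 -107.4  155.7] [[0.01, 0.988, 0.156], [-0.003, 0.156, -0.988], [-1.0, 0.01, 0.004]] [-7.   0.2 11.3] 46.22562774966908
tool-frame err mm [-0.  -0.5 -0.2] rx 0.00705753261369102
0
```

The lid has stopped: no change between pictures. I release upward and back.

Request:
send_rows(increments=[{"x":-1.0,"y":0.0,"z":0.0,"rx":0.0,"ry":0.0,"rz":0.0,"fingers":0.54},{"x":-2.0,"y":0.0,"z":0.0,"rx":0.0,"ry":0.0,"rz":0.0,"fingers":0.54},{"x":-3.0,"y":0.0,"z":0.0,"rx":0.0,"ry":0.0,"rz":0.0,"fingers":0.54},{"x":-3.0,"y":-1.5,"z":0.0,"rx":0.0,"ry":0.0,"rz":0.0,"fingers":0.54},{"x":-1.0,"y":-3.0,"z":0.0,"rx":0.0,"ry":0.0,"rz":0.0,"fingers":0.54},{"x":0.0,"y":-3.0,"z":2.0,"rx":0.0,"ry":0.0,"rz":0.0,"fingers":0.54},{"x":0.0,"y":-3.0,"z":3.0,"rx":0.0,"ry":0.0,"rz":0.0,"fingers":0.54},{"x":0.0,"y":-3.0,"z":3.0,"rx":0.0,"ry":0.0,"rz":0.0,"fingers":0.54}])

```text
time: 11.5
tool_pos: [366.2, -207.0, 259.5]
ee_rot: [[0.014, 0.986, 0.164], [-0.004, 0.165, -0.986], [-1.0, 0.013, 0.006]]
force: [1.0, -0.7, 0.4]
grip_width: 45.9
```

Request:
send_rows(increments=[{"x":0.0,"y":-2.0,"z":4.0,"rx":0.0,"ry":0.0,"rz":0.0,"fingers":0.54},{"x":0.0,"y":-2.0,"z":4.0,"rx":0.0,"ry":0.0,"rz":0.0,"fingers":0.54},{"x":0.0,"y":-2.0,"z":4.0,"rx":0.0,"ry":0.0,"rz":0.0,"fingers":0.54},{"x":0.0,"y":-2.0,"z":4.0,"rx":0.0,"ry":0.0,"rz":0.0,"fingers":0.54},{"x":0.0,"y":0.0,"z":4.0,"rx":0.0,"ry":0.0,"rz":0.0,"fingers":0.54},{"x":0.0,"y":0.0,"z":4.0,"rx":0.0,"ry":0.0,"rz":0.0,"fingers":0.54},{"x":0.0,"y":0.0,"z":0.0,"rx":0.0,"ry":0.0,"rz":0.0,"fingers":0.54},{"x":0.0,"y":0.0,"z":0.0,"rx":0.0,"ry":0.0,"rz":0.0,"fingers":0.54}])

```text
time: 12.3
tool_pos: [319.2, -470.3, 257.7]
ee_rot: [[0.015, 0.987, 0.158], [-0.003, 0.158, -0.987], [-1.0, 0.014, 0.006]]
force: [-0.5, 0.4, 0.0]
grip_width: 46.6
```

```bash
python3 st.py 11
```

```text
12.3 [ 319.2 -470.3  257.7] [[0.015, 0.987, 0.158], [-0.003, 0.158, -0.987], [-1.0, 0.014, 0.006]] [-0.5  0.4  0. ] 46.599495348266245
tool-frame err mm [   1.3  224.9 -331.7] rx 0.008961529192933693
```

View pics/side11.png

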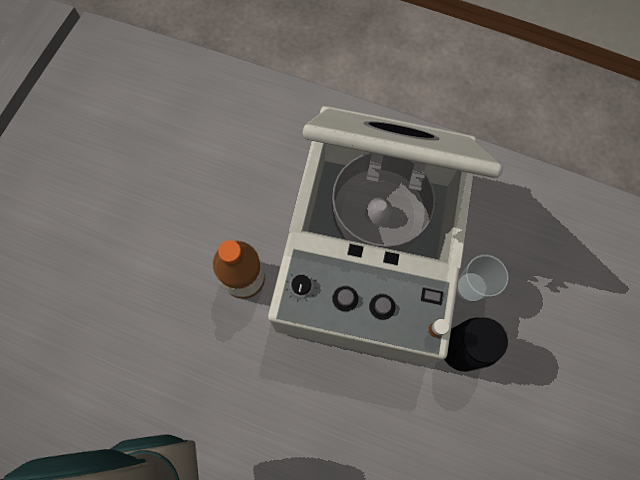

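View pics/top11.png

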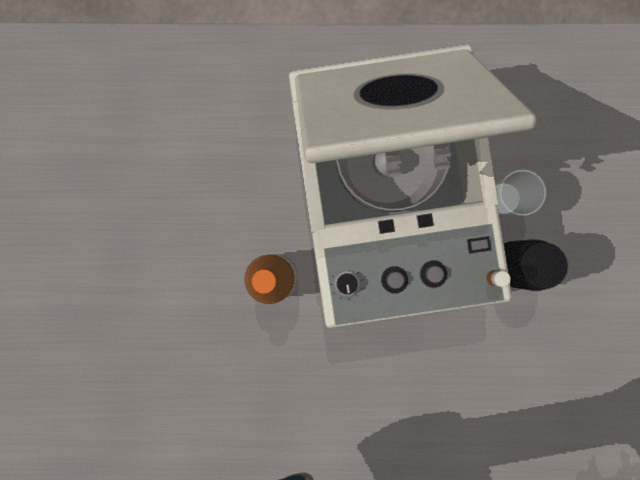

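Both views show the lid fully open, the buttons out at (396,280) and (434,273) in top, the bystanders unmoved and the arm clear.

Run:
```python
import cv2
from rig import env
for n,(r0,r1) in(("top",(235,330)),("side",(230,370))):
    d=cv2.absdiff(cv2.imread(f"pics/{n}0.png"),cv2.imread(f"pics/{n}11.png")).max(2)
    print(n,"changed px in deck/bystander band",(d[r0:r1]>40).sum(), "left button box",(d[265:315,330:450]>40).sum())
print(env.job_done())
```

```text
top changed px in deck/bystander band 174 left button box 0
side changed px in deck/bystander band 3731 left button box 303
the job is handed in; nothing more can be done
None
```

The lid is open and the job is handed in; `job_done` gave no verdict. I pressed both release buttons down together with the fingertips, about 7–8 mm in by tool height, with 10–11 N upward force at the wrist. I held them until two successive pictures showed the lid no longer moving, then lifted off and moved clear by 12.3 s.

**Last checks**
- **Lid:** its front edge lies within several pixels of where I predicted it for a 52° opening, in both views.
- **Buttons:** in the top view, no pixels changed in the button area compared with the start, so they look fully back out.
- **Bystanders:** by eye, the bottle, jar, beaker and vial are upright and where they started in both views.
- **Force:** it reads about zero after release.

**Checks that disagreed**
- **Side-view comparison:** it did not come out clean. 303 pixels changed in the button area and 3731 in the wider band. That band includes the opened chamber, and changed light or shadow may explain the rest. I did not trace it.
- **Button triangulation:** at the start it put the caps about 8 mm lower than the stated 166 mm. I used the stated height instead, and contact at a tool height of about 164 mm agreed with that.

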